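# Close a pickle press on its box

### The job

Get the pickle box under the press: by its blue grip, raise the press foot click by click until the pawl holds it clear of the box lid and let go, then push the box along the channel fully home and hold it for a moment against the bumper of the end stop with a gentle push of 8 to 15 N. Then press the red thumb pad to lift the pawl out of the teeth, and keep it down, without forcing it, until the foot has sunk onto the lid; let go and leave the foot resting on the box. Leave the mug, soap and spoon where they are.

Things in the scene. Friction and masses are not known exactly. Their poses are not given: they have to be found in the camera images.
- press: Fixed pickle press, wooden base 370 x 110 x 12 mm (x -190 to +180). Origin on the counter right under the round foot, z up, x = the way the box is pushed, towards the mast. On the base a channel along x to +60, 75 mm wide, centred on y = 0, between walls 7 mm thick with tops 26 mm above the counter. Steel mast at x 66 to 88 (teeth to 95), |y| under 18, 152 mm high; pawl bracket behind it.
- end_stop: Wooden end stop across the channel, 80 mm wide, top 57 mm above the counter. Origin: centre of its face towards the box, at x = +52, y = 0 in the press frame, 35 mm above the counter. From there a stiff black bumper screw, 16 mm in diameter, sticks out 4 to 26 mm towards -x: set differently each time and not measured, so feel for it. Over 20 N of the box on it is too much.
- rail (a joint): Height of rail, arm, foot and grip in m, up to 0.070. The pawl holds it at 0.006, 0.020, 0.034, 0.048, 0.062: it clicks in when raised 4 mm past each; let go between, it sinks to the one below. Rail 0.6 kg; a damper lets it sink at about 40 mm/s with the pawl out and adds 5 N when raised at 40 mm/s, the pawl a few N. The home box stops the foot at 0.040, so it passes under only at 0.048 or 0.062.
- grip (a point): Point to grasp on the blue grip, an upright block on the arm straight above the foot: 30 mm along press x, 18 mm thick along press y, 42 mm high; the point is 24 mm above the arm and 18 mm below the grip's top. Rises with the rail. The aluminium rack bar starts 72 mm from it in press +x, its top 25 mm higher than this point.
- foot (a point): Centre of the underside of the round steel foot, 48 mm in diameter, on a 12 mm rod under the arm; 34 mm + rail value above the counter. Axes as the press.
- pawl (a joint): Angle of the pawl in rad: 0 nose in the teeth (held by its spring) to 0.21 (hard stop). Grows as the red pad is pressed down. The nose is clear of the teeth from about 0.15 on; if the pad is let up before the foot is down, the pawl catches the next notch. With the foot on the box and the pad let go it rests near 0 to 0.1.
- pad (a point): Centre of the top of the red thumb pad on the pawl's tail, 34 x 34 mm, 75 mm above the counter at rest, at x = 168, y = 0 in the press frame; the pawl's pivot is 53 mm from it towards -x and 24 mm lower. To the hard stop it goes 11 mm down and 4 mm to press +x; nose clear after about 8 mm. Takes 3 N at first, 6 N near the stop, 3 N more under the rail's weight. Over 25 N is too much.
- pickle_box: Closed pickle box, white with green lid, 120 mm along x, 70 wide, 62 high, 0.3 to 0.6 kg. Origin: centre of its underside, on the base 12 mm above the counter. Axes parallel to the press's. Starts in the channel before the foot; home, it touches the bumper, origin at x = -12 to -34 in the press frame, by the bumper's setting. Slides with 1 to 6 N; over 25 N from the foot is too much.
- mug: Blue mug, 80 mm wide, 88 mm high, standing. Bystander. Origin: centre of its underside.
- soap: Yellow pump bottle, 68 mm wide, 186 mm high, standing beyond the red pad. Bystander. Origin: centre of its underside.
- spoon: Steel spoon lying on the counter. Bystander. Origin: at its middle, on the counter.
Things that resemble listed ones, but are neither listed nor needed, are in the scene too. What is meant by the pickle_box is not orange or pink, and is the smaller of those in its own colour.

How it is judged:
On the way, in this order (a step that is already met when the one before it is completed fails the run):
1. the rail is held by the pawl at 0.048 or higher, foot clear of the lid, and let go (value of joint rail above 0.0465 m and value of joint pawl below 0.06 rad and contact force between rail and the fingers below 0.3 N), for 0.3 s.
2. the box is pressed home against the end stop's bumper with more than 5 N, with the foot still held up (contact force between pickle_box and end_stop above 5 N and value of joint rail above 0.045 m), for 0.2 s.
3. the foot has come down on the lid (value of joint rail below 0.0425 m and contact force between rail and pickle_box above 2 N), for 0.2 s.
At the end, for the whole second after the job is handed in: The box, having been pressed home, is flat on the base where the bumper stopped it (origin at x -37 to -9 mm in the press frame); the foot rests on its lid with at least 2 N (rail at 0.037 to 0.0425), the pawl is let go (below 0.12 rad), all at rest (all of step 3 and x of pickle_box in the frame of press between -0.037 and -0.009 m and z of pickle_box in the frame of press below 0.015 m and angle between pickle_box's own z axis and vertical below 0.05 rad and value of joint rail above 0.037 m and value of joint pawl below 0.12 rad and linear speed of pickle_box below 0.01 m/s); the robot touches nothing.
It fails at once if more than 25 N by the robot on the pawl or its pad (contact force between pawl and the fingers above 25 N or contact force between pawl and the arm above 25 N).
It fails at once if more than 20 N by the box on the end stop and its bumper (contact force between pickle_box and end_stop above 20 N).
It fails at once if more than 25 N between the foot or arm and the box (contact force between rail and pickle_box above 25 N).
It fails at once if mug, soap or spoon moved by more than 20 mm, or mug or soap tipped (distance of any of mug, soap, spoon from where it was at the start of the episode above 0.02 m or angle between any of mug, soap's own z axis and vertical above 0.3 rad).
It also fails if it takes over 70 s, if anything falls off the work surface, if the arm or the gripper's body presses on something with over 40 N, if the wrist force passes 120 N, or if a joint passes its speed limit or range.

### The arm

A 6-joint arm with a two-finger parallel gripper is mounted at the origin on the work surface. World frame = base frame: x ahead of the robot, y to its left, z up, the work surface at z = 0. Lengths are in m, angles in rad, forces in N, time in s.
With the tool pointing down it reaches from about 0.35 to 0.95 m from the base axis. Payload 17.4 kg.
Tool frame: the origin (TCP) lies on the mounting face of the last link; the fingertips stand 186 mm ahead of it and the grasp point (between the pads) lies 167 mm ahead of it; z points along the fingers, y is the line along which they close (so a half turn about z gives the same grasp; the last joint's range is limited). The gripper opens to 93 mm and grips with 3 to 60 N. Pads are 15 mm wide; open, the fingers measure 128 mm over their backs; the gripper's body (75 mm by 188 mm) begins 65 mm behind the grasp point.
Start: joints at [1.239, 0.116, 1.442, -0, 1.584, -0.038], TCP at [0.195, 0.646, 0.405] pointing down, gripper open.
Joint ranges: [-2.83, 2.83], [-0.83, 2.19], [0.07, 2.5], [-1.14, 4.28], [0.01, 3], [-2.97, 2.97]. Speed limits (rad/s): [1.89, 1.89, 2.22, 3.14, 3.14, 3.14].

### API

Orientations are given as a unit quaternion [w, x, y, z].
In Python, from bench import env gives the robot as it stands. The module is installed in compiled form; this text tells all that it offers.
- The arm moves only by the tool drive_tool, never from a script. Its argument "motion" is a list that holds one entry, the list of rows, each a list of 4 numbers: the shift along the world's x, y, z in mm, then the turn about the world's z in degrees. A call has 1 to 12 rows; each row shifts and turns the commanded pose from where the row before left it; what a row does not reach is not made up. A row lasts 1/12 s, in which the tool goes at most 41.7 mm and 7.16 degrees, less where a joint would pass 70% of its speed; a pose out of reach is approached as far as the arm can. A call with a gripper value outside its range is refused whole. "gripper" is the opening, from -1 (shut) to 1 (fully open), set as the call begins (left out, the last holds). The fingers move at their own pace and stop on an object; "squeeze" is the grip in N (left out, the last holds). Time passes only in rows, so rows that do not move let the fingers close. It gives the time, the measured TCP pose, the force, the opening and the grip force at its end, in the units of the state.
- env.observe(): the state, without advancing time (a new reading comes with each control period).
- env.get_image(name): name is "scene" or "top" or "wrist"; returns the picture (420x560x3 uint8, blue, green, red); there is no depth.
- env.camera_info(name): a dict with "camera_matrix" (3x3 intrinsics, pixels), "k1" (the pictures are not rectified: a ray, as slopes to the right and down, at radius r is drawn at 1 + k1 r^2 times it, then the intrinsics apply), "R" (3x3) and "t" (3): a world point X has camera coordinates R X + t; the wrist camera has in their place "T_tool_cam" (4x4, takes a point from camera to tool coordinates, whose origin is the TCP and whose axes are the flange's). Camera axes: x right, y down, z forward; pixel columns grow to the right and rows downward; lengths in m; the calibration is good to about 2 mm. A picture is of the moment at which its call begins: read the wrist's pose just before it. camera_info takes no time and is no camera call.
- env.hand_in(): hands the job in; it is judged then, once.
Trained networks look in the newest picture that a camera, given by its name, has taken for a name from the list of things; names that differ only in an ending like _2 or _b are one class to them, and where a whole thing is asked for, a point or a joint stands for the part that bears it (a point fixed in the world has none). Each returns a list of dicts, best first, with "confidence" (0 to 1); they miss things now and then, are a little off and sometimes report something else, mostly with a low value. They report only what shows in the picture. A call takes as long as a camera call. They do not tell look-alikes from the thing itself.
- env.look_for(camera, target): "xyz" ([x, y, z] in m, in the coordinates of the camera as it stood for that picture, good to about 4 mm: the middle of the surface that is visible of it).
The state is a dict: "clock": time; "qpos": joint angles; "qd": joint speeds; "joint_efforts": joint torques, N m; "ee_pos": TCP position; "tool_rot": TCP orientation; "ft_force": force on the tool from outside, world axes, zero at the start; "torque": the same for the moment, N m; "width": finger opening in m; "gripper_force": force on a finger pad.
Only numpy, scipy, OpenCV 4.12 (cv2) and the standard library are available. Lean on these libraries where they do the work, as an engineer would, in place of code of your own. Each camera call takes 0.05 s, during which the arm holds its last target. There are 200 camera calls.

## Working session

There is one attempt and no reset: what is moved stays moved. The work goes in short steps, Python scripts to look and compute and a tool call to move; the robot and the scene stay as the last step left them, time stands still between calls to the robot, and variables do not carry over. Pictures are saved under pics/ and viewed, at most 10 in all, crops included, and the job is handed in when it is done.

Besides the shell and the picture viewer there is one more tool, called as name(argument=value, ...), one argument or row to a line, values as JSON. drive_tool: Moves the arm, as the interface text tells. Its arguments: {"type":"object","properties":{"motion":{"type":"array","items":{"type":"array","items":{"type":"array","items":{"type":"number"}}}},"gripper":{"type":"number"},"squeeze":{"type":"number"}},"required":["motion"]}

```bash
mkdir -p pics
cat > h.py <<'E'
import numpy as np, cv2
from bench import env
def cam2world(name, p, st=None):
    c=env.camera_info(name); p=np.array(p)
    if name=="wrist":
        from scipy.spatial.transform import Rotation as R
        st=st or env.observe(); q=st["tool_rot"]
        T=np.array(c["T_tool_cam"]); pt=T[:3,:3]@p+T[:3,3]
        return R.from_quat([q[1],q[2],q[3],q[0]]).as_matrix()@pt+np.array(st["ee_pos"])
    return np.array(c["R"]).T@(p-np.array(c["t"]))
def proj(name, X):
    c=env.camera_info(name); p=np.array(c["R"])@np.array(X)+np.array(c["t"])
    s=p[:2]/p[2]; s=s*(1+c["k1"]*(s@s)); K=np.array(c["camera_matrix"]); return (K@np.array([s[0],s[1],1]))[:2]
def pix2plane(name,uv,z,st=None):
    c=env.camera_info(name); K=np.array(c["camera_matrix"],float)
    d=np.linalg.solve(K,[uv[0],uv[1],1])[:2]; s=d.copy()
    for _ in range(20): s=d/(1+c["k1"]*(s@s))
    o=cam2world(name,[0,0,0],st); e=cam2world(name,[s[0],s[1],1],st)
    return o+(e-o)*(z-o[2])/(e[2]-o[2])
E
python3 - <<'E'
from h import *
print(env.observe())
for n in("scene","top"):
    cv2.imwrite(f"pics/{n}0.png",env.get_image(n))
    for t in("press","pickle_box","grip","foot","pad","end_stop","mug","soap","spoon"):
        for r in env.look_for(n,t): print(n,t,round(r["confidence"],2),cam2world(n,r["xyz"]).round(3))
E
```

```text
{'clock': 0.0, 'qpos': array([ 1.23917707e+00,  1.16511419e-01,  1.44226693e+00, -1.32291230e-05,
        1.58399621e+00, -3.77927248e-02]), 'qd': array([-0.00092402, -0.00199317, -0.00043223, -0.00048764,  0.00027616,
        0.00140654]), 'joint_efforts': array([ 1.94560322e-03, -7.21262026e+01, -6.22619247e+01,  7.80521845e-02,
        2.39885529e-02, -9.04153740e-05]), 'ee_pos': array([0.19550225, 0.64608578, 0.40398687]), 'tool_rot': array([-1.02031068e-04,  1.46385410e-01,  9.89227457e-01, -5.82113796e-04]), 'ft_force': array([0.45072191, 0.49213191, 0.1190056 ]), 'torque': array([0.01969655, 0.0255792 , 0.00824056]), 'gripper_force': 0.0, 'width': 0.09268317983002898}
scene press 0.56 [0.541 0.085 0.016]
scene pickle_box 0.85 [ 0.377 -0.264  0.05 ]
scene pickle_box 0.84 [ 0.516 -0.065  0.069]
scene pickle_box 0.68 [ 0.793 -0.09   0.077]
scene pickle_box 0.64 [ 0.587 -0.271  0.086]
scene grip 0.6 [0.532 0.028 0.114]
scene foot 0.8 [0.532 0.035 0.113]
scene pad 0.87 [0.561 0.169 0.072]
scene end_stop 0.71 [0.549 0.088 0.015]
scene end_stop 0.7 [0.558 0.064 0.039]
scene mug 0.58 [ 0.385 -0.008  0.069]
scene mug 0.53 [0.556 0.17  0.074]
scene soap 0.74 [0.671 0.264 0.097]
scene soap 0.38 [ 0.626 -0.016  0.01 ]
scene spoon 0.66 [ 0.625 -0.012  0.012]
scene spoon 0.37 [0.527 0.036 0.111]
top press 0.75 [0.523 0.051 0.008]
top press 0.26 [0.526 0.029 0.122]
top pickle_box 0.93 [ 0.35  -0.272  0.06 ]
top pickle_box 0.93 [ 0.751 -0.103  0.084]
top pickle_box 0.85 [ 0.489 -0.074  0.074]
top pickle_box 0.85 [ 0.55  -0.309  0.092]
top grip 0.58 [0.521 0.027 0.123]
top foot 0.77 [0.524 0.032 0.12 ]
top pad 0.85 [0.562 0.171 0.078]
top mug 0.61 [ 0.374 -0.021  0.005]
top soap 0.83 [0.637 0.246 0.117]
top spoon 0.78 [ 0.624 -0.032  0.012]
```

View pics/scene0.png

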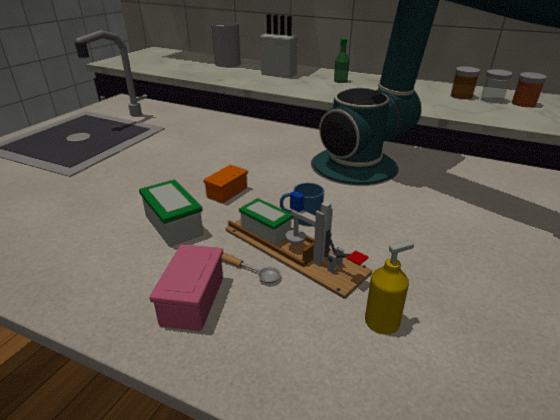

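View pics/top0.png

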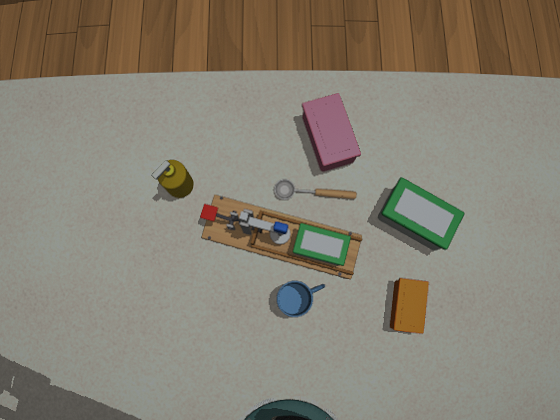

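The target is the small green-lidded box in the channel, at about (322,244) in the top view. The grip is at (281,228), the pad at (209,213), the mug at (295,298) and the spoon at (315,192). I'll work out the press axis from the base corners.

Run:
```python
from h import *
im=cv2.imread("pics/top0.png")
c=cv2.resize(im[180:290,190:370],None,fx=4.4,fy=4.4,interpolation=cv2.INTER_CUBIC); cv2.imwrite("pics/crop.png",c)
for uv in[(215,196),(361,234),(350,277),(202,237)]: print(pix2plane("top",uv,.012).round(4))
hsv=cv2.cvtColor(im,cv2.COLOR_BGR2HSV)
def cen(m,z):
    k,l,s,ct=cv2.connectedComponentsWithStats(m.astype(np.uint8))
    for i in range(1,k):
        if s[i,4]>60: print(ct[i].round(1),s[i],pix2plane("top",ct[i],z).round(4))
H,S,V=cv2.split(hsv)
print("red");cen(((H<5)|(H>175))&(S>180)&(V>80),.075)
print("green");cen((H>50)&(H<75)&(S>150),.074)
print("blue");cen((H>108)&(H<125)&(S>180),.14)
print(env.camera_info("wrist"))
```

```text
[0.6157 0.1686 0.012 ]
[ 0.5206 -0.1804  0.012 ]
[ 0.4187 -0.1508  0.012 ]
[0.5165 0.1984 0.012 ]
red
[208.7 212.3] [200 205  18  16 199] [0.5649 0.1752 0.075 ]
green
[428.9 210.8] [382 178  82  71 680] [ 0.5646 -0.3307  0.074 ]
blue
[279.8 227.2] [274 222  14  12  92] [0.5199 0.0154 0.14  ]
{'camera_matrix': array([[297.24970069,   0.        , 278.94266235],
       [  0.        , 297.24970069, 207.44224477],
       [  0.        ,   0.        ,   1.        ]]), 'k1': -0.06217834023508908, 'T_tool_cam': array([[-6.34481068e-04, -9.70242453e-01, -2.42134632e-01,
         6.84348544e-02],
       [ 9.99999782e-01, -6.59600464e-04,  2.26792940e-05,
         1.85047118e-04],
       [-1.81716529e-04, -2.42134565e-01,  9.70242660e-01,
         2.03453020e-02],
       [ 0.00000000e+00,  0.00000000e+00,  0.00000000e+00,
         1.00000000e+00]])}
```

View pics/crop.png

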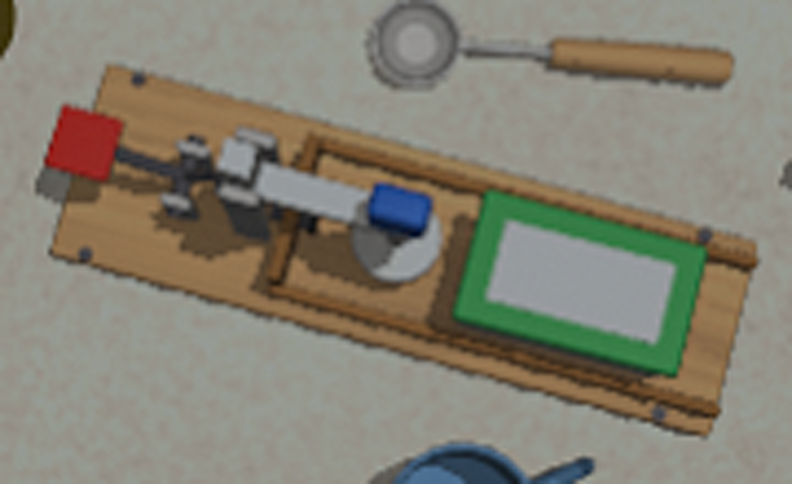

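drive_tool(
  motion=[
    [[18,-35,0,-5],[18,-35,0,-5],[18,-35,0,-5],[18,-35,0,-5],[18,-35,0,-5],[18,-35,0,-5],[18,-35,0,-5],[18,-35,0,-5],[18,-35,0,-5],[18,-35,0,-5],[18,-35,0,-5],[18,-35,0,-5]],
  ],
  gripper=0,
)

```text
clock: 2.0
ee_pos: [0.4117, 0.2242, 0.405]
tool_rot: [0.0, 0.623, 0.782, 0.0]
ft_force: [1.1, 0.9, -1.1]
width: 0.0466
gripper_force: 0.0
```

drive_tool(
  motion=[
    [[18,-35,0,-5],[18,-35,0,-5],[18,-35,0,-5],[18,-35,0,-5],[18,-35,0,-5],[18,-36,0,-3.7],[0,0,0,0]],
  ],
)

```text
clock: 2.58
ee_pos: [0.5212, 0.0103, 0.4044]
tool_rot: [0.001, 0.799, 0.602, -0.0]
ft_force: [0.3, 1.6, 0.7]
width: 0.0464
gripper_force: 0.0
```

Run:
```python
from h import *
s=env.observe(); print({k:s[k] for k in("clock","ee_pos","tool_rot","ft_force","width")})
im=env.get_image("wrist");cv2.imwrite("pics/w1.png",im)
for t in("grip","foot","pad","pickle_box","end_stop"):
    for r in env.look_for("wrist",t): print(t,round(r["confidence"],2),cam2world("wrist",r["xyz"],s).round(4))
```

```text
{'clock': 2.5833, 'ee_pos': array([0.52122445, 0.01026615, 0.40436779]), 'tool_rot': array([ 5.06509429e-04,  7.98772780e-01,  6.01632426e-01, -4.61455366e-04]), 'ft_force': array([0.29530033, 1.6033979 , 0.72679453]), 'width': 0.04639108345385331}
grip 0.9 [0.5283 0.039  0.1206]
foot 0.6 [0.531  0.0406 0.1209]
pad 0.69 [0.5577 0.1691 0.0762]
pad 0.31 [ 0.4917 -0.0496  0.0751]
pickle_box 0.97 [ 0.4908 -0.0489  0.0722]
pickle_box 0.96 [ 0.7555 -0.078   0.0818]
end_stop 0.71 [0.5436 0.0705 0.0593]
```

View pics/w1.png

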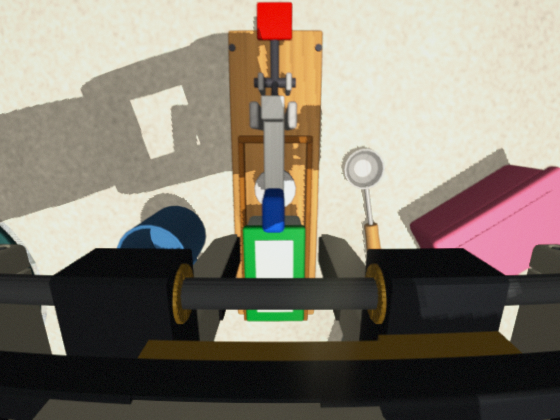

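Run:
```python
from h import *
s=env.observe(); s["ee_pos"]=np.array([0.52122445,0.01026615,0.40436779])
im=cv2.imread("pics/w1.png");H,S,V=cv2.split(cv2.cvtColor(im,cv2.COLOR_BGR2HSV))
def comp(m):
    k,l,st,ct=cv2.connectedComponentsWithStats(m.astype(np.uint8)); i=1+np.argmax(st[1:,4]); return l==i,st[i],ct[i]
_,st,ct=comp(((H<4)|(H>176))&(S>200)); print("red",st,ct.round(1),pix2plane("wrist",ct,.075,s).round(4))
b,st,ct=comp((H>112)&(H<125)&(S>170)&(V>60)); print("blue",st,ct.round(1))
for r in range(st[1],st[1]+st[3],4):
    x=np.where(b[r])[0]; print(r,x.min(),x.max(),int(V[r][x].mean()))
g,st,ct=comp((H>50)&(H<75)&(S>150)); print("green",st)
for r in(228,240,260,290,315):
    x=np.where(g[r])[0]; print(r,x.min(),x.max(),pix2plane("wrist",(x.min(),r),.074,s).round(4),pix2plane("wrist",(x.max(),r),.074,s).round(4))
x=(H>8)&(H<22)&(S>110)
for r in(40,60,100,125):
    c=np.where(x[r,200:350])[0]+200; print("base",r,c.min(),c.max(),pix2plane("wrist",(c.min(),r),.012,s).round(4),pix2plane("wrist",(c.max()+1,r),.012,s).round(4))
```

```text
red [ 257    3   35   37 1235] [274.   20.7] [0.561  0.1781 0.075 ]
blue [283 212   1   1   1] [283. 212.]
212 283 283 97
green [ 243  226   62   53 1525]
228 243 304 [ 0.4728 -0.0111  0.074 ] [ 0.5371 -0.0289  0.074 ]
240 243 304 [ 0.4687 -0.0244  0.074 ] [ 0.5337 -0.0424  0.074 ]
260 244 304 [ 0.4627 -0.0475  0.074 ] [ 0.5278 -0.0656  0.074 ]Traceback (most recent call last):
  File "<stdin>", line 12, in <module>
    return umr_minimum(a, axis, None, out, keepdims, initial, where)
ValueError: zero-size array to reduction operation minimum which has no identity
```

Run:
```python
from h import *
s=env.observe(); s["ee_pos"]=np.array([0.52122445,0.01026615,0.40436779])
im=cv2.imread("pics/w1.png");H,S,V=cv2.split(cv2.cvtColor(im,cv2.COLOR_BGR2HSV))
print(im[212,262:286].tolist())
b=im[:,:,0].astype(int)-np.maximum(im[:,:,1],im[:,:,2])>60
for r in range(184,236,4):
    x=np.where(b[r,240:310])[0]+240
    if len(x): print(r,x.min(),x.max(),im[r,(x.min()+x.max())//2])
x=(H>8)&(H<22)&(S>110)
for r in(40,60,100,125):
    c=np.where(x[r,200:350])[0]+200; print("base",r,c.min(),c.max(),pix2plane("wrist",(c.min(),r),.012,s).round(4),pix2plane("wrist",(c.max()+1,r),.012,s).round(4))
```

```text
[[81, 51, 53], [103, 41, 11], [117, 46, 12], [127, 51, 14], [129, 50, 8], [134, 54, 13], [133, 54, 16], [133, 55, 14], [131, 53, 6], [135, 56, 14], [130, 52, 11], [131, 53, 15], [133, 57, 15], [134, 56, 15], [132, 54, 15], [132, 54, 16], [131, 54, 12], [132, 54, 17], [124, 51, 14], [120, 50, 17], [110, 47, 15], [97, 46, 31], [74, 60, 71], [59, 87, 118]]
200 264 282 [125  52  14]
204 263 282 [133  54  14]
208 263 282 [135  57  17]
212 263 282 [130  52  11]
216 263 282 [130  52   9]
220 264 282 [131  52  12]
224 264 283 [145  61  13]
228 264 283 [229 106  27]
base 40 229 321 [0.5103 0.1932 0.012 ] [0.6138 0.1645 0.012 ]
base 60 229 321 [0.5039 0.1723 0.012 ] [0.6084 0.1433 0.012 ]
base 100 230 320 [0.4917 0.1289 0.012 ] [0.5965 0.0999 0.012 ]
base 125 231 319 [0.4842 0.1008 0.012 ] [0.5883 0.072  0.012 ]
```

Run:
```python
from h import *
s=env.observe(); s["ee_pos"]=np.array([0.52122445,0.01026615,0.40436779])
a=np.radians(74.5);e=np.array([np.cos(a),np.sin(a)]);n=np.array([-e[1],e[0]]);o=np.array([.5178,.0143])
for uv in((273,198),(273,226)):
  for z in(.09,.1,.11,.12,.13,.14,.15):
    p=pix2plane("wrist",uv,z,s)[:2]-o; print(uv,z,(p@e*1e3).round(1),(p@n*1e3).round(1))
t=s["ee_pos"][:2]-o; print("tcp press",t@e,t@n)
for z in (.1,.14): print(z,proj("top",[*o,z]))
```

```text
(273, 198) 0.09 0.6 3.3
(273, 198) 0.1 2.7 3.1
(273, 198) 0.11 4.9 2.9
(273, 198) 0.12 7.0 2.7
(273, 198) 0.13 9.2 2.5
(273, 198) 0.14 11.3 2.3
(273, 198) 0.15 13.5 2.1
(273, 226) 0.09 -29.1 3.4
(273, 226) 0.1 -25.9 3.2
(273, 226) 0.11 -22.8 3.0
(273, 226) 0.12 -19.6 2.8
(273, 226) 0.13 -16.5 2.6
(273, 226) 0.14 -13.3 2.4
(273, 226) 0.15 -10.1 2.2
tcp press -0.0029719962467144403 -0.004377903828833461
0.1 [280.052153  230.8187912]
0.14 [280.33357055 228.22584565]
```

Run:
```python
from h import *
im=cv2.imread("pics/scene0.png").astype(int)
b=im[:,:,0]-np.maximum(im[:,:,1],im[:,:,2])>60
ys,xs=np.where(b[180:230,270:325]); print(ys.min()+180,ys.max()+180,xs.min()+270,xs.max()+270)
for r in range(186,216,2):
    x=np.where(b[r,285:310])[0]+285
    if len(x):print(r,x.min(),x.max())
a=np.radians(74.5);e=np.array([np.cos(a),np.sin(a)]);n=np.array([-e[1],e[0]])
for o in(np.array([.5178,.0143]),np.array([.5148,.0125])):
  for z in (.11,.13,.15): print(o,z,[proj("scene",[*(o+dx*e+dy*n),z]).round(1).tolist() for dx,dy in((0,0),(.015,-.009),(-.015,-.009),(-.015,.009),(.015,.009))])
print(cam2world("scene",[0,0,0]),cam2world("top",[0,0,0]))
```

```text
191 196 291 302
192 292 297
194 292 301
196 297 300
[0.5178 0.0143] 0.11 [[295.5, 213.1], [298.1, 217.1], [287.9, 212.3], [292.9, 209.2], [303.1, 213.8]]
[0.5178 0.0143] 0.13 [[295.7, 205.5], [298.3, 209.5], [288.0, 204.8], [293.1, 201.7], [303.4, 206.3]]
[0.5178 0.0143] 0.15 [[295.9, 197.8], [298.6, 201.7], [288.1, 197.1], [293.3, 194.1], [303.7, 198.6]]
[0.5148 0.0125] 0.11 [[295.3, 212.2], [297.9, 216.3], [287.7, 211.5], [292.8, 208.4], [302.9, 213.0]]
[0.5148 0.0125] 0.13 [[295.5, 204.7], [298.1, 208.7], [287.8, 204.0], [292.9, 200.9], [303.2, 205.5]]
[0.5148 0.0125] 0.15 [[295.7, 197.0], [298.4, 200.9], [287.9, 196.3], [293.1, 193.3], [303.5, 197.8]]
[1.25140172 0.32840322 0.62046457] [0.36413484 0.03239573 1.20754914]
```

The grip is blue, at about (273,212) in the wrist view, and its top is at z≈0.155. The press origin is at about (0.517, 0.0145) with yaw 74.5°. I'll go down around the grip.

drive_tool(
  motion=[
    [[-4.4,4.3,-10,0.5],[0,0,-20,0],[0,0,-20,0],[0,0,-15,0],[0,0,-15,0],[0,0,-10,0],[0,0,-5,0],[0,0,0,0],[0,0,0,0]],
  ],
)

```text
clock: 3.63
ee_pos: [0.5151, 0.0197, 0.3102]
tool_rot: [0.0, 0.793, 0.609, 0.0]
ft_force: [0.9, -0.4, 0.3]
width: 0.0468
gripper_force: 0.0
```

Run:
```python
from h import *
s=env.observe(); print({k:s[k] for k in("clock","ee_pos","tool_rot","ft_force","width")})
im=env.get_image("wrist");cv2.imwrite("pics/w2.png",im)
```

```text
{'clock': 3.6333, 'ee_pos': array([0.51505023, 0.01969508, 0.3101724 ]), 'tool_rot': array([1.03860097e-04, 7.93344193e-01, 6.08773320e-01, 1.59638022e-04]), 'ft_force': array([ 0.92158807, -0.419536  ,  0.28873163]), 'width': 0.046798193904444035}
```

View pics/w2.png

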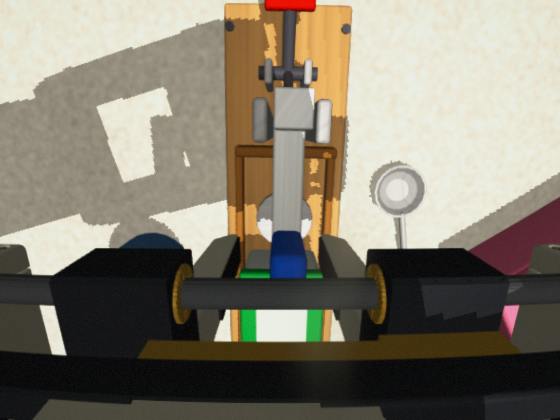

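drive_tool(
  motion=[
    [[2.7,-5.4,0,-0.5],[0,0,0,0],[0,0,0,0]],
  ],
)

```text
clock: 3.93
ee_pos: [0.518, 0.0136, 0.3102]
tool_rot: [0.0, 0.796, 0.605, 0.0]
ft_force: [-0.7, 0.5, -0.0]
width: 0.0463
gripper_force: 0.0
```

drive_tool(
  motion=[
    [[0,0,0,0],[0,0,0,0],[0,0,0,0],[0,0,0,0],[0,0,0,0],[0,0,0,0]],
  ],
  gripper=-1,
  squeeze=25,
)

```text
clock: 4.43
ee_pos: [0.5178, 0.014, 0.3098]
tool_rot: [0.0, 0.796, 0.605, 0.0]
ft_force: [1.1, -0.5, -0.4]
width: 0.0176
gripper_force: 25.0
```

drive_tool(
  motion=[
    [[0,0,2,0],[0,0,3,0],[0,0,3,0],[0,0,3,0],[0,0,3,0],[0,0,3,0],[0,0,3,0],[0,0,3,0],[0,0,3,0],[0,0,3,0]],
  ],
  squeeze=45,
)

```text
clock: 5.27
ee_pos: [0.5179, 0.014, 0.3375]
tool_rot: [-0.0, 0.796, 0.605, -0.0]
ft_force: [6.8, 0.1, -12.0]
width: 0.018
gripper_force: 45.0
```

drive_tool(
  motion=[
    [[0,0,3,0],[0,0,3,0],[0,0,3,0],[0,0,3,0],[0,0,3,0],[0,0,3,0],[0,0,1,0],[0,0,0,0],[0,0,0,0]],
  ],
)

```text
clock: 6.02
ee_pos: [0.5179, 0.014, 0.3572]
tool_rot: [-0.0, 0.796, 0.605, -0.0]
ft_force: [5.4, -0.0, -8.4]
width: 0.0175
gripper_force: 45.0
```

drive_tool(
  motion=[
    [[0,0,-2,0],[0,0,-2,0],[0,0,-1,0],[0,0,0,0],[0,0,0,0]],
  ],
)

```text
clock: 6.43
ee_pos: [0.5178, 0.014, 0.3525]
tool_rot: [-0.0, 0.796, 0.605, -0.0]
ft_force: [5.2, 0.4, -6.5]
width: 0.0178
gripper_force: 45.0
```

drive_tool(
  motion=[
    [[0,0,-1,0],[0,0,-0.5,0],[0,0,0,0],[0,0,0,0]],
  ],
)

```text
clock: 6.77
ee_pos: [0.5178, 0.014, 0.3517]
tool_rot: [0.0, 0.796, 0.605, 0.0]
ft_force: [0.8, -0.3, 2.1]
width: 0.0182
gripper_force: 45.0
```

The pawl holds the foot at about 0.048: the force flipped once the rail had risen 41.9 mm. I'll let go and rise clear.

drive_tool(
  motion=[
    [[0,0,0,0],[0,0,0,0],[0,0,0,0],[0,0,0,0],[0,0,10,0],[0,0,20,0],[0,0,30,0],[0,0,20,0],[0,0,0,0]],
  ],
  gripper=0,
)

```text
clock: 7.52
ee_pos: [0.5177, 0.014, 0.4367]
tool_rot: [0.002, 0.796, 0.605, 0.002]
ft_force: [-0.1, 0.1, 0.7]
width: 0.0464
gripper_force: 0.0
```

Run:
```python
from h import *
s=env.observe(); print({k:s[k] for k in("clock","ee_pos","qpos","ft_force","width")})
a=np.radians(74.5);e=np.array([np.cos(a),np.sin(a)]);n=np.array([-e[1],e[0]]);o=np.array([.5178,.0143])
im=env.get_image("top");cv2.imwrite("pics/t2.png",im)
for t in("pickle_box","soap","pad"):
    for r in env.look_for("top",t):
        w=cam2world("top",r["xyz"]); print(t,round(r["confidence"],2),w.round(4),((w[:2]-o)@e).round(4),((w[:2]-o)@n).round(4))
old=cv2.imread("pics/top0.png"); H,S,V=cv2.split(cv2.cvtColor(old,cv2.COLOR_BGR2HSV))
m=((H>50)&(H<75)&(S>120)).astype(np.uint8); m[:,:290]=0;m[:,360:]=0
c=cv2.minAreaRect(np.argwhere(m)[:,::-1].astype(np.float32)); 
print(c)
for p in [c[0],*cv2.boxPoints(c)]:
    w=pix2plane("top",p,.074)[:2]-o; print((w@e*1e3).round(1),(w@n*1e3).round(1))
```

```text
{'clock': 7.5167, 'ee_pos': array([0.51772099, 0.01398236, 0.4366827 ]), 'qpos': array([-2.22575715e-02, -2.37711825e-01,  1.72829495e+00,  9.96492670e-06,
        1.64495748e+00,  2.48771278e-01]), 'ft_force': array([-0.10387021,  0.10080857,  0.70125234]), 'width': 0.04636267876636489}
pickle_box 0.92 [ 0.768  -0.1056  0.0817] -0.0487 -0.2732
pickle_box 0.9 [ 0.4915 -0.0558  0.0737] -0.0745 0.0066
pickle_box 0.84 [ 0.3499 -0.2667  0.0617] -0.3156 0.0867
pickle_box 0.6 [ 0.5527 -0.3102  0.0903] -0.3034 -0.1203
soap 0.68 [0.6357 0.2474 0.1163] 0.2561 -0.0513
pad 0.61 [0.5653 0.1722 0.0752] 0.1648 -0.0036
((321.5041809082031, 244.23446655273438), (52.627593994140625, 30.21094512939453), 14.931416511535645)
-97.3 1.7
-38.0 35.7
-38.2 -32.8
-157.2 -32.6
-155.9 35.9
```

Run:
```python
from h import *
im=env.get_image("scene");cv2.imwrite("pics/s2.png",cv2.resize(im[20:320,180:460],None,fx=2,fy=2,interpolation=cv2.INTER_CUBIC))
```

```text
(no output)
```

View pics/s2.png

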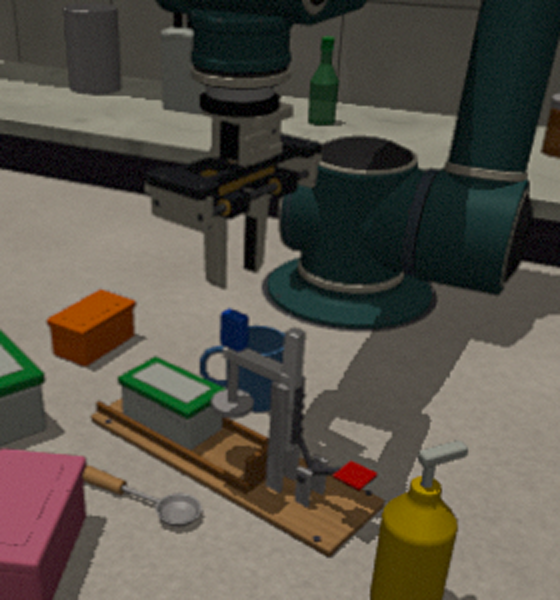

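The foot is held up, at about (232,402) in the crop and level with or above the lid. The gripper carries no camera housing. Next I go behind the box with the fingers shut.

drive_tool(
  motion=[
    [[-9,-31,0,0],[-9,-31,0,0],[-9,-31,0,0],[-9,-31,0,0],[-9,-31,0,0],[-5,-26,0,0],[0,0,-30,0],[0,0,-40,0],[0,0,-40,0],[0,0,-40,0],[0,0,-35,0],[0,0,-15,0]],
  ],
  gripper=-1,
  squeeze=10,
)

```text
clock: 8.77
ee_pos: [0.4662, -0.1665, 0.2255]
tool_rot: [-0.003, 0.796, 0.605, -0.002]
ft_force: [-0.8, -0.2, -0.9]
width: 0.0005
gripper_force: 0.0
```

drive_tool(
  motion=[
    [[0,0,-11,0],[0,0,0,0],[0,0,0,0]],
  ],
)

```text
clock: 9.02
ee_pos: [0.4679, -0.1671, 0.2206]
tool_rot: [-0.0, 0.796, 0.605, -0.0]
ft_force: [-0.1, 0.1, 0.7]
width: 0.0008
gripper_force: 0.0
```

drive_tool(
  motion=[
    [[2.1,7.7,0,0],[2.1,7.7,0,0],[2.1,7.7,0,0],[2.2,7.7,0,0],[2.1,7.7,0,0],[2.1,7.7,0,0],[2.2,7.7,0,0],[2.1,7.7,0,0],[1.1,3.9,0,0],[0.5,2,0,0],[0,0,0,0]],
  ],
)

```text
clock: 9.93
ee_pos: [0.4865, -0.099, 0.2201]
tool_rot: [-0.0, 0.796, 0.605, 0.0]
ft_force: [0.4, -0.1, -0.2]
width: 0.0004
gripper_force: 0.0
```

drive_tool(
  motion=[
    [[0.5,1.9,0,0],[0.5,1.9,0,0],[0.5,1.9,0,0],[0.5,1.9,0,0]],
  ],
)

```text
clock: 10.27
ee_pos: [0.4883, -0.0919, 0.22]
tool_rot: [-0.0, 0.796, 0.605, -0.0]
ft_force: [-0.9, -2.9, -1.1]
width: 0.0007
gripper_force: 1.0
```

drive_tool(
  motion=[
    [[0.15,0.6,0,0],[0.15,0.6,0,0]],
  ],
)

```text
clock: 10.43
ee_pos: [0.4887, -0.0906, 0.2201]
tool_rot: [-0.0, 0.796, 0.605, -0.0]
ft_force: [-0.0, -2.3, -0.2]
width: 0.0002
gripper_force: 1.0
```

drive_tool(
  motion=[
    [[0.2,0.6,0,0],[0.15,0.65,0,0]],
  ],
)

```text
clock: 10.6
ee_pos: [0.489, -0.0895, 0.2202]
tool_rot: [-0.0, 0.796, 0.605, -0.0]
ft_force: [-0.3, -2.9, -1.5]
width: 0.0002
gripper_force: 1.0
```

Run:
```python
from h import *
a=np.radians(74.5);e=np.array([np.cos(a),np.sin(a)]);o=np.array([.5178,.0143])
s=env.observe(); print(((s["ee_pos"][:2]-o)@e*1e3).round(1), s["ft_force"][:2]@e)
im=env.get_image("top");cv2.imwrite("pics/t3.png",im)
c=cv2.resize(im[190:270,200:350],None,fx=5,fy=5,interpolation=cv2.INTER_CUBIC); cv2.imwrite("pics/c3.png",c)
for x in (-.0,.026,.048,.052): print(x,proj("top",[*(o+x*e),.035]),proj("top",[*(o+(x-.04)*e),.074]))
```

```text
-107.7 -2.8607721575373937
-0.0 [279.6349014  234.66266559] [297.065271   236.97875738]
0.026 [268.84458131 231.78697695] [285.8917704  234.00807109]
0.048 [259.72901464 229.35470161] [276.44599118 231.49392281]
0.052 [258.07336237 228.91264245] [274.72974405 231.03683963]
```

View pics/c3.png

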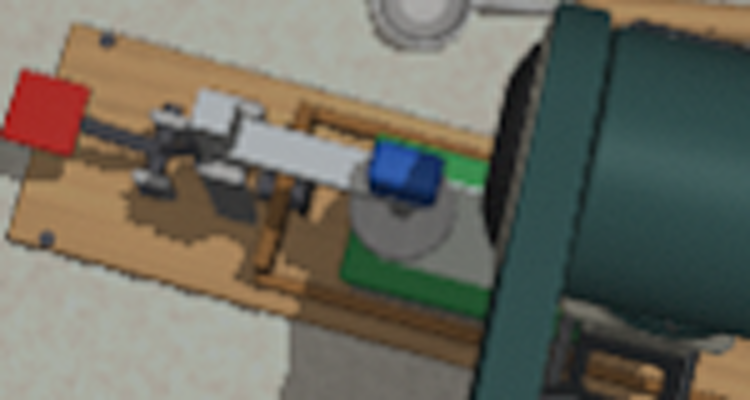

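The top crop shows the bumper stub near (302,195), so its tip is at about x +41 mm. The lid's front edge is at about (358,208), about x +19 mm, which leaves a gap of about 20 mm. I'll advance 13 mm, then feel for the bumper.

drive_tool(
  motion=[
    [[0.5,1.9,0,0],[0.5,1.9,0,0],[0.5,1.9,0,0],[0.5,1.9,0,0],[0.5,1.9,0,0],[0.5,1.9,0,0],[0.25,1,0,0]],
  ],
)

```text
clock: 11.23
ee_pos: [0.4924, -0.0768, 0.2203]
tool_rot: [0.0, 0.796, 0.605, 0.0]
ft_force: [0.7, -2.1, -0.9]
width: 0.0001
gripper_force: 1.0
```

drive_tool(
  motion=[
    [[0.2,0.6,0,0],[0.15,0.65,0,0]],
  ],
)

```text
clock: 11.4
ee_pos: [0.4927, -0.0757, 0.2202]
tool_rot: [0.0, 0.796, 0.605, -0.0]
ft_force: [0.1, -3.4, -2.3]
width: 0.0003
gripper_force: 1.1
```

drive_tool(
  motion=[
    [[0.2,0.6,0,0],[0.15,0.65,0,0]],
  ],
)

```text
clock: 11.57
ee_pos: [0.493, -0.0746, 0.2203]
tool_rot: [0.0, 0.796, 0.605, 0.0]
ft_force: [0.5, -2.1, -1.0]
width: 0.0007
gripper_force: 1.1
```

drive_tool(
  motion=[
    [[0.2,0.6,0,0],[0.15,0.65,0,0]],
  ],
)

```text
clock: 11.73
ee_pos: [0.4933, -0.0733, 0.2202]
tool_rot: [-0.0, 0.796, 0.605, -0.0]
ft_force: [-0.1, -2.6, -0.6]
width: 0.0006
gripper_force: 1.1
```

drive_tool(
  motion=[
    [[0.2,0.6,0,0],[0.15,0.65,0,0]],
  ],
)

```text
clock: 11.9
ee_pos: [0.4937, -0.072, 0.2203]
tool_rot: [0.0, 0.796, 0.605, 0.0]
ft_force: [0.2, -1.2, -0.6]
width: 0.0004
gripper_force: 1.1
```

drive_tool(
  motion=[
    [[0.2,0.6,0,0],[0.15,0.65,0,0]],
  ],
)

```text
clock: 12.07
ee_pos: [0.4941, -0.0708, 0.2203]
tool_rot: [-0.0, 0.796, 0.605, 0.0]
ft_force: [-0.0, -2.9, -1.5]
width: 0.0004
gripper_force: 1.1
```

drive_tool(
  motion=[
    [[0.2,0.6,0,0],[0.15,0.65,0,0]],
  ],
)

```text
clock: 12.23
ee_pos: [0.4944, -0.0695, 0.2203]
tool_rot: [0.0, 0.796, 0.605, 0.0]
ft_force: [-0.3, -2.6, -2.4]
width: 0.0006
gripper_force: 1.1
```

drive_tool(
  motion=[
    [[0.2,0.6,0,0],[0.15,0.65,0,0]],
  ],
)

```text
clock: 12.4
ee_pos: [0.4948, -0.0683, 0.2203]
tool_rot: [0.0, 0.796, 0.605, 0.0]
ft_force: [0.0, -2.4, -0.6]
width: 0.0008
gripper_force: 1.4
```

drive_tool(
  motion=[
    [[0.2,0.6,0,0],[0.15,0.65,0,0]],
  ],
)

```text
clock: 12.57
ee_pos: [0.495, -0.0677, 0.2204]
tool_rot: [0.001, 0.796, 0.605, -0.001]
ft_force: [-4.5, -18.9, 4.7]
width: 0.0001
gripper_force: 9.7
```

Contact, on the firm side. I'll ease back a little and hold.

drive_tool(
  motion=[
    [[-0.07,-0.25,0,0],[0,0,0,0],[0,0,0,0]],
  ],
)

```text
clock: 12.82
ee_pos: [0.495, -0.0679, 0.2204]
tool_rot: [0.001, 0.796, 0.605, -0.001]
ft_force: [-2.0, -10.8, -0.2]
width: 0.0005
gripper_force: 5.7
```

drive_tool(
  motion=[
    [[0,0,0,0],[0,0,0,0],[0,0,0,0],[0,0,0,0],[0,0,0,0],[0,0,0,0]],
  ],
)

```text
clock: 13.32
ee_pos: [0.4949, -0.0679, 0.2204]
tool_rot: [0.001, 0.796, 0.605, -0.001]
ft_force: [-2.4, -11.5, 1.6]
width: 0.0005
gripper_force: 5.7
```

drive_tool(
  motion=[
    [[-0.5,-2,0,0],[-2.2,-8,0,0],[-4,-14.3,0,0],[-4,-14.3,0,0],[0,0,30,0],[0,0,40,0],[0,0,40,0],[0,0,40,0],[0,0,40,0],[0,0,10,0],[0,0,0,0]],
  ],
)

```text
clock: 14.23
ee_pos: [0.4842, -0.1062, 0.4239]
tool_rot: [0.002, 0.796, 0.605, 0.002]
ft_force: [0.8, 0.1, -0.6]
width: 0.0005
gripper_force: 0.0
```

drive_tool(
  motion=[
    [[10,35,0,0],[10,35,0,0],[10,35,0,0],[10,35,0,0],[10,35,0,0],[10,35,0,0],[8,30,0,0],[6,25,0,0],[3,14,0,0],[0,0,0,0]],
  ],
)

```text
clock: 15.07
ee_pos: [0.5616, 0.175, 0.4183]
tool_rot: [-0.001, 0.795, 0.606, -0.001]
ft_force: [0.5, 0.3, -0.3]
width: 0.0006
gripper_force: 0.0
```

Run:
```python
from h import *
s=env.observe(); print({k:s[k] for k in("clock","ee_pos","ft_force")})
a=np.radians(74.5);e=np.array([np.cos(a),np.sin(a)]);n=np.array([-e[1],e[0]]);o=np.array([.5178,.0143])
cv2.imwrite("pics/w3.png",env.get_image("wrist"))
for t in("pad","soap"):
    for r in env.look_for("wrist",t):
        w=cam2world("wrist",r["xyz"],s); print(t,round(r["confidence"],2),w.round(4),((w[:2]-o)@e).round(4),((w[:2]-o)@n).round(4))
im=env.get_image("top");cv2.imwrite("pics/t4.png",im)
im=env.get_image("scene");cv2.imwrite("pics/s4.png",cv2.resize(im[100:350,220:450],None,fx=2.4,fy=2.4,interpolation=cv2.INTER_CUBIC))
```

```text
{'clock': 15.0667, 'ee_pos': array([0.56162864, 0.17495414, 0.4182542 ]), 'ft_force': array([ 0.45664937,  0.29693379, -0.31244218])}
pad 0.73 [0.5588 0.1709 0.0787] 0.1619 0.0023
```

View pics/s4.png

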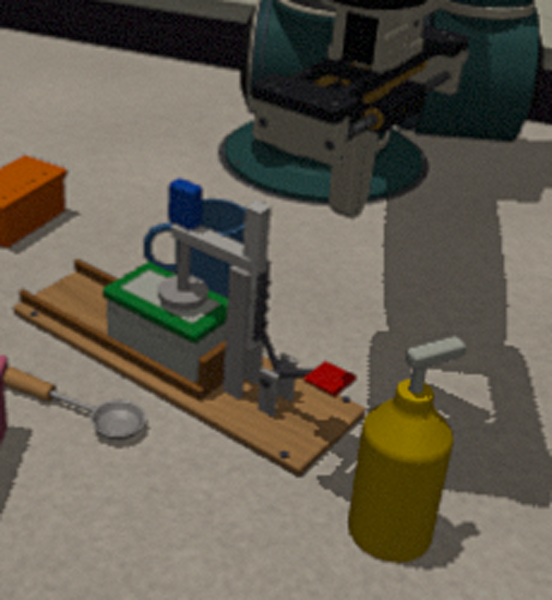

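View pics/w3.png

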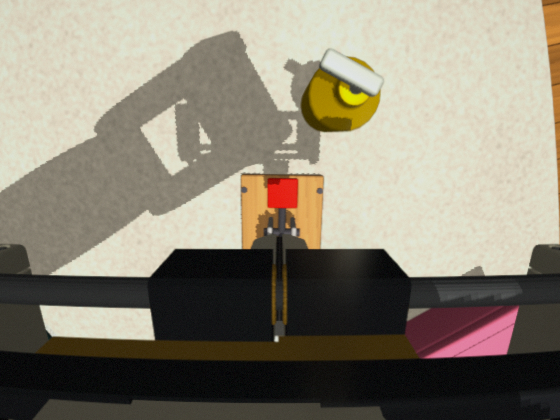

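Scene: the box is home under the raised foot. Wrist: the red pad is at (283,193), the soap pump head at (352,72) and its neck at (353,92).

Run:
```python
from h import *
s=env.observe(); print(s["ee_pos"])
s["ee_pos"]=np.array([0.56162864,0.17495414,0.4182542])
a=np.radians(74.5);e=np.array([np.cos(a),np.sin(a)]);n=np.array([-e[1],e[0]]);o=np.array([.5178,.0143])
for nm,uv,z in(("pad",(283,193),.075),("padtop",(283,179),.075),("padbot",(283,208),.075),("neck",(353,92),.155),("spoutL",(323,58),.183),("spoutR",(380,88),.183),("bodybottom",(325,130),.09)):
    w=pix2plane("wrist",uv,z,s)[:2]; print(nm,w.round(4),((w-o)@e*1e3).round(1),((w-o)@n*1e3).round(1))
print("tool",(s["ee_pos"][:2]-o)@e*1e3,(s["ee_pos"][:2]-o)@n*1e3)
```

```text
[0.56120569 0.1718775  0.42014369]
pad [0.565 0.177] 169.4 -2.1
padtop [0.5692 0.192 ] 185.0 -2.0
padbot [0.5605 0.1605] 152.3 -2.1
neck [0.642  0.2551] 265.2 -55.3
spoutL [0.6199 0.28  ] 283.3 -27.4
spoutR [0.6533 0.2511] 264.4 -67.3
bodybottom [0.6237 0.2309] 237.0 -44.1
tool 166.52391631736012 0.698339257131392
```

drive_tool(
  motion=[
    [[1.5,0.5,-30,0],[0,0,-35,0],[0,0,-35,0],[0,0,-25,0],[0,0,-15,0],[0,0,-7,0],[0,0,0,0],[0,0,0,0]],
  ],
)

```text
clock: 15.98
ee_pos: [0.563, 0.1731, 0.2743]
tool_rot: [0.0, 0.796, 0.605, 0.0]
ft_force: [-0.8, 0.3, 1.2]
width: 0.0007
gripper_force: 0.0
```

drive_tool(
  motion=[
    [[0,0,-2,0],[0,0,-2,0],[0,0,-2,0],[0,0,0,0]],
  ],
)

```text
clock: 16.32
ee_pos: [0.5628, 0.1736, 0.2673]
tool_rot: [0.0, 0.796, 0.605, 0.0]
ft_force: [-0.5, -0.3, 1.1]
width: 0.0
gripper_force: 0.0
```

Tip at z≈0.081. Now slowly down to find the pad.

drive_tool(
  motion=[
    [[0,0,-1,0],[0,0,-1,0],[0,0,-1,0],[0,0,-1,0],[0,0,0,0]],
  ],
)

```text
clock: 16.73
ee_pos: [0.5628, 0.1736, 0.263]
tool_rot: [-0.0, 0.796, 0.605, -0.0]
ft_force: [-0.0, -0.3, 0.6]
width: 0.0005
gripper_force: 0.0
```

drive_tool(
  motion=[
    [[0,0,-1,0],[0,0,-1,0],[0,0,0,0],[0,0,0,0]],
  ],
)

```text
clock: 17.07
ee_pos: [0.5628, 0.1736, 0.2614]
tool_rot: [0.0, 0.796, 0.605, 0.0]
ft_force: [0.0, 0.5, 1.2]
width: 0.0008
gripper_force: 0.8
```

drive_tool(
  motion=[
    [[0,0,-1,0],[0,0,-1,0],[0,0,-1,0],[0,0,-1,0],[0,0,0,0]],
  ],
)

```text
clock: 17.48
ee_pos: [0.563, 0.1743, 0.2585]
tool_rot: [-0.0, 0.796, 0.605, 0.001]
ft_force: [-1.0, 7.0, 9.8]
width: 0.0005
gripper_force: 4.8
```

drive_tool(
  motion=[
    [[0.2,0.8,-0.5,0],[0.2,0.7,-1,0],[0.1,0.4,-1,0],[0,0,0,0]],
  ],
)

```text
clock: 17.82
ee_pos: [0.5635, 0.1758, 0.2553]
tool_rot: [-0.0, 0.796, 0.605, 0.001]
ft_force: [-0.3, 3.5, 6.8]
width: 0.0003
gripper_force: 3.3
```

drive_tool(
  motion=[
    [[0.1,0.4,-1,0],[0.1,0.4,-1,0],[0.1,0.3,-1,0],[0,0,0,0],[0,0,0,0]],
  ],
)

```text
clock: 18.23
ee_pos: [0.5638, 0.1769, 0.2525]
tool_rot: [-0.0, 0.796, 0.605, 0.001]
ft_force: [-0.7, 3.0, 6.6]
width: 0.0
gripper_force: 3.6
```

drive_tool(
  motion=[
    [[0.1,0.2,-0.6,0],[0,0,0,0],[0,0,0,0],[0,0,0,0],[0,0,0,0],[0,0,0,0],[0,0,0,0],[0,0,0,0],[0,0,0,0],[0,0,0,0],[0,0,0,0]],
  ],
)

```text
clock: 19.15
ee_pos: [0.5639, 0.1771, 0.2519]
tool_rot: [-0.0, 0.796, 0.605, 0.001]
ft_force: [0.2, 3.5, 7.2]
width: 0.0009
gripper_force: 3.6
```

Run:
```python
from h import *
im=env.get_image("scene");a=cv2.imread("pics/s4.png");b=cv2.resize(im[100:350,220:450],None,fx=2.4,fy=2.4,interpolation=cv2.INTER_CUBIC)
cv2.imwrite("pics/s5.png",np.hstack([a[150:470,:350],b[150:470,:350]]))
```

```text
(no output)
```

View pics/s5.png

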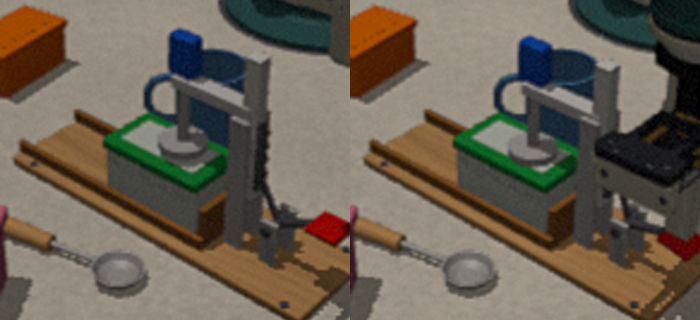

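The grip sank from row 32 to row 40 of the crop, about 8 mm, so the foot is on the lid. I'll let the pad up and rise clear.

drive_tool(
  motion=[
    [[0,0,2,0],[0,0,4,0],[0,0,6,0],[0,0,15,0],[0,0,30,0],[0,0,40,0],[0,0,40,0],[0,0,30,0],[0,0,0,0],[0,0,0,0],[0,0,0,0],[0,0,0,0]],
  ],
)

```text
clock: 20.2
ee_pos: [0.5637, 0.1767, 0.4166]
tool_rot: [-0.0, 0.796, 0.605, -0.001]
ft_force: [0.4, -0.3, -0.6]
width: 0.0005
gripper_force: 0.0
```

Run:
```python
from h import *
s=env.observe(); print(s["clock"],s["ee_pos"],s["ft_force"])
im=env.get_image("scene");b=im[100:350,220:450]
cv2.imwrite("pics/s6.png",cv2.resize(b,None,fx=2.4,fy=2.4,interpolation=cv2.INTER_CUBIC))
```

```text
20.2 [0.56365804 0.17674598 0.41655111] [ 0.38459979 -0.29491692 -0.62434977]
```

View pics/s6.png

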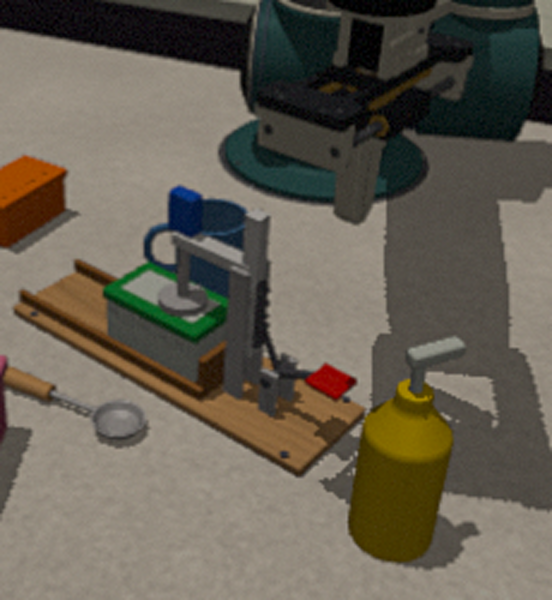

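The foot rests on the lid at (184,298), the pad is up at (331,380), and the gripper touches nothing. I'll hand in.

```bash
python3 -c "
from bench import env
print(env.hand_in())"
```

```text
the job is handed in; nothing more can be done
None
```

The job is handed in at about 20 s, with no verdict returned: the foot was raised to about 0.048, the box pushed home and held at about 11.5 N (wrist force, after about 19 N for under 0.2 s at first contact), the foot lowered onto the lid and the pad released; the mug, soap and spoon look untouched, and I viewed 11 pictures, one over the limit of 10.

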